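# Lay out the red gouges from the spring-clip rack

### The job

Lay out the two red-handled gouges for the next cut: pull them, one at a time, out of the rack's spring clips and lay each gently in its own free notch of the wooden tool rest, handle in the wide notch and steel shank in the narrow notch opposite; lay the first down before you pull the second. The cutting edges are fresh from the stone, so do not let them knock against anything, and leave the other gouges where they are.

Things in the scene. Friction and masses are not known exactly. Their poses are not given: they have to be found in the camera images.
- red1: carving gouge 252 mm long, about 90 g: red handle 119 mm long, 25 mm thick; round steel shank 10 mm thick (70 to 122 mm from the origin); flaring blade. Origin on its axis at mid-handle, x along the axis to the cutting edge, z up. Starts level in any of the rack's four places (shuffled), up to 4 mm off its middle along x. To be laid out.
- red2: carving gouge 252 mm long, about 90 g: red handle 119 mm long, 25 mm thick; round steel shank 10 mm thick (70 to 122 mm from the origin); flaring blade. Origin on its axis at mid-handle, x along the axis to the cutting edge, z up. Starts level in any of the rack's four places (shuffled), up to 4 mm off its middle along x. To be laid out (narrower blade).
- red1_edge: the cutting edge of red1, 18 mm wide: origin on the tool's axis at the very end of the blade, 192 mm from red1's origin; axes as red1's
- red2_edge: the cutting edge of red2, 13 mm wide: origin on the tool's axis at the very end of the blade, 192 mm from red2's origin; axes as red2's
- plain1: carving gouge 252 mm long, about 90 g: pale boxwood handle 119 mm long, 25 mm thick; round steel shank 10 mm thick (70 to 122 mm from the origin); flaring blade. Origin on its axis at mid-handle, x along the axis to the cutting edge, z up. Starts level in any of the rack's four places (shuffled), up to 4 mm off its middle along x. Stays in its clips.
- plain2: carving gouge 252 mm long, about 90 g: pale boxwood handle 119 mm long, 25 mm thick; round steel shank 10 mm thick (70 to 122 mm from the origin); flaring blade. Origin on its axis at mid-handle, x along the axis to the cutting edge, z up. Starts level in any of the rack's four places (shuffled), up to 4 mm off its middle along x. Stays in its clips.
- dark1: carving gouge 252 mm long, about 90 g: dark walnut handle 119 mm long, 25 mm thick; round steel shank 10 mm thick (70 to 122 mm from the origin); flaring blade. Origin on its axis at mid-handle, x along the axis to the cutting edge, z up. Lies in the rest's third notch, 72 mm to the +y side of notch_b, and stays there.
- rack: clip rack, fixed: plywood base 134 x 276 x 8 mm; on it two dark laths along y at x = -42 and +42 mm, 22 mm wide, tops 34 mm above the bench, each with four upward sprung steel clips, jaws 60 mm high. Origin on the bench under its middle; x along the tools to their edges, z up. Places at y = -108, -36, 36, 108 mm; each handle sits in two clips, axis 48 mm above the bench.
- rack_mid (a point): middle of the rack, on the level of the handles' axes (48 mm above the bench), axes as the rack's. Handles are free to grip between the laths, within 25 mm of x = 0; nearest thing below is the 8 mm base. Each clip is 14 mm wide along x, 31 mm across the jaws. Lifting a gouge straight up takes 7 to 18 N over the first 4 mm, less after; by 20 mm the clips have let go.
- rest: wooden rest, fixed: near comb (20 mm thick, at x = -42 mm, teeth 48 mm high) with three wide V notches for handles, far comb (16 mm thick, at x = 98 mm, teeth 52 mm high) with three narrow V notches for shanks, on two runners 12 mm high at y = -90, 90. Origin on the bench; x from wide to narrow comb, z up. Notches at y = -72 and 0 (free), 72 mm (dark1); 45 degree walls, mouths 41 and 28 mm wide.
- notch_a (a point): free notch pair at y = -72 mm of the rest: the point, 45 mm above the bench, where the origin (mid-handle) of a gouge laid there belongs, its x along the rest's x, level, the edge hanging free beyond the narrow comb; axes as the rest's
- notch_b (a point): free notch pair at y = 0 of the rest (the middle one): the point, 45 mm above the bench, where the origin (mid-handle) of a gouge laid there belongs, level, x along the rest's x; axes as the rest's

How it is judged:
By the outcome, as a careful person would: the job done as asked, in the order asked, and still so for the second after the job is handed in, with the robot touching nothing.
It also fails if it takes over 64 s, if anything falls off the work surface, if the arm or the gripper's body presses on something with over 40 N, if the wrist force passes 120 N, or if a joint passes its speed limit or range.

### The arm

A 6-joint arm with a two-finger parallel gripper is mounted at the origin on the work surface. World frame = base frame: x ahead of the robot, y to its left, z up, the work surface at z = 0. Lengths are in m, angles in rad, forces in N, time in s.
With the tool pointing down it reaches from about 0.325 to 0.775 m from the base axis. Payload 9.3 kg.
Tool frame: the origin (TCP) lies on the centre line of the jaws, within the pads' length; the fingertips stand 14 mm ahead of it and the grasp point (between the pads) lies 5 mm behind it; z points along the fingers, y is the line along which they close (so a half turn about z gives the same grasp; the last joint's range is limited). The gripper opens to 85 mm and grips with 20 to 120 N. Pads are 22 mm wide; open, the fingers measure 114 mm over their backs; the gripper's body (76 mm by 85 mm) begins 54 mm behind the grasp point. The pads swing forward as they close: fully open they stand 13 mm farther back than shut.
Start: joints at [1.196, 0.259, 0.021, 1.334, 0, 1.418], TCP at [0.121, 0.537, 0.245] pointing down, gripper open.
Joint ranges: [-3.04, 3.04], [-0.91, 1.82], [-1.04, 1.36], [-1.92, 1.95], [-1.52, 1.45], [-3.14, 3.14]. Speed limits (rad/s): [2.22, 2.22, 2.79, 3.14, 3.14, 3.14].

### API

Orientations are given as a rotation vector (axis times angle).
In Python, from plant import robot, vision, order gives the robot as it stands.
- The arm moves only by the tool arm_command, never from a script. Its argument "plan" is a list of rows, each a list of 3 entries, a list of its own where there are three numbers: the shift along the tool's x, y, z in cm, then the turn about the tool's z in rad, then the opening, from -1 (shut) to 1 (fully open). In form: [[[dx, dy, dz], spin, jaw], ...]. A call has exactly 8 rows; each row is the pose to reach, as a shift and turn from the pose commanded when the call began, along the tool's axes at that moment; what a row does not reach only later rows make up. A row lasts 1/10 s, in which the tool goes at most 50 mm and 8.59 degrees, less where a joint would pass 70% of its speed; a pose out of reach is approached as far as the arm can. A call with a gripper value outside its range is refused whole. The fingers move at their own pace and stop on an object; "force" is the grip in N (left out, the last holds). Time passes only in rows, so rows that repeat a pose let the fingers close, or fill a call up. It gives the time, the measured TCP pose, the force, the opening and the grip force at its end, in the units of the state.
- robot.read_state(): the state, without advancing time (a new reading comes with each control period).
- vision.grab_frame(name): name is "scene" or "top" or "wrist"; returns a dict with "image" (480x640x3 uint8, blue, green, red), "fov_y" (degrees; the focal length in pixels is half the picture's height over the tangent of half this angle, whatever the lens; pixels are square), "cx", "cy" (the principal point, pixels), "R" (3x3) and "t" (3): a world point X has camera coordinates R X + t. Camera axes: x right, y down, z forward; pixel columns grow to the right and rows downward; lengths in m; the calibration is good to about 2 mm. A picture is of the moment at which its call begins. There is no depth.
- order.finish_job(): hands the job in; it is judged then, once.
The state is a dict: "clock": time; "qpos": joint angles; "qvel": joint speeds; "joint_efforts": joint torques, N m; "ee_pos": TCP position; "ee_rot": TCP orientation; "ft_force": force on the tool from outside, world axes, zero at the start; "moment": the same for the moment, N m; "width": finger opening in m; "grip_force": force on a finger pad.
Only numpy, scipy, OpenCV 4.12 (cv2) and the standard library are available. Lean on these libraries where they do the work, as an engineer would, in place of code of your own. Each camera call takes 0.05 s, during which the arm holds its last target. There are 200 camera calls.

## Working session

There is one attempt and no reset: what is moved stays moved. The work goes in short steps, Python scripts to look and compute and a tool call to move; the robot and the scene stay as the last step left them, time stands still between calls to the robot, and variables do not carry over. Pictures are saved under pics/ and viewed, at most 10 in all, crops included, and the job is handed in when it is done.

Besides the shell and the picture viewer there is one more tool, called after "Emit:" as a command line: name --argument value ..., lists and objects as JSON in quotes. arm_command: Moves the arm, as the interface text tells. Its arguments: {"type":"object","properties":{"plan":{"type":"array"},"force":{"type":"number"}},"required":["plan"]}

```bash
mkdir -p pics; ls; python3 - <<'E'
from plant import robot, vision, order
import cv2,numpy as np
s=robot.read_state();print(s)
for n in("top","scene"):
    f=vision.grab_frame(n);cv2.imwrite(f"pics/{n}0.png",f["image"]);print(n,f["fov_y"],f["cx"],f["cy"],np.round(f["R"],4).tolist(),np.round(f["t"],4).tolist())
    np.savez(f"{n}0.npz",**f)
E
```

```text
pics
{'clock': 0.0, 'qpos': array([1.19635639e+00, 2.59190156e-01, 2.07438838e-02, 1.33368186e+00,
       9.78677460e-06, 1.41818090e+00]), 'qvel': array([-0.00150843,  0.0001292 ,  0.0018923 , -0.00045323,  0.00022022,
        0.00081043]), 'joint_efforts': array([-5.88590842e-05, -5.55648458e+01,  3.44529855e+01,  1.37489711e-02,
       -1.94652907e-04,  1.34236490e-05]), 'ee_pos': array([0.12091828, 0.53627397, 0.24466022]), 'ee_rot': array([-3.47687658e-01, -3.12193444e+00,  2.01553607e-03]), 'ft_force': array([0.53852655, 1.06640261, 0.20459951]), 'moment': array([ 0.02132546, -0.02568932, -0.03373375]), 'grip_force': 0.0, 'width': 0.08503218789083986}
top 52.883096890004886 318.6918521777593 240.2279024620449 [[0.0207, -0.9996, -0.0178], [-0.9987, -0.0198, -0.0459], [0.0456, 0.0188, -0.9988]] [0.008, 0.6079, 1.1083]
scene 46.167497217323834 312.4865763300769 236.1808409172375 [[-0.181, 0.9835, -0.0025], [0.5952, 0.1075, -0.7964], [-0.783, -0.1456, -0.6048]] [0.1083, -0.3158, 1.7371]
```

View pics/top0.png

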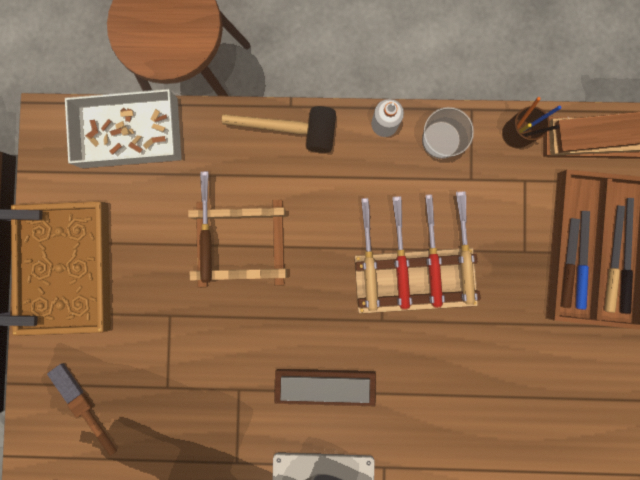

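View pics/scene0.png

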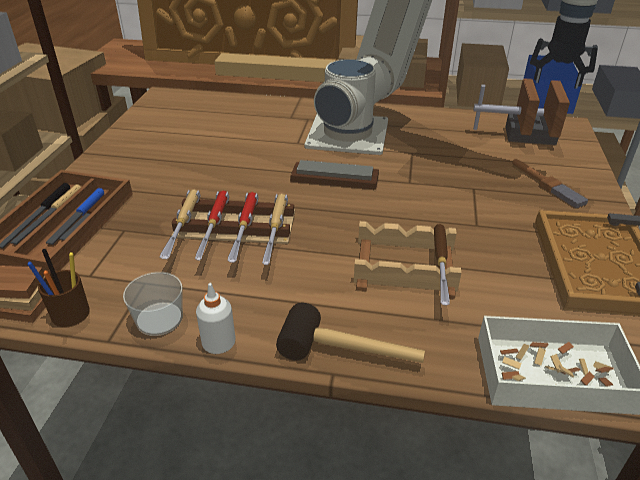

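Top view: red handles at about (403,282) and (436,280) in the middle rack places with blades pointing up (+x). The rest is at about (237,243), with dark1 in its left notch at (205,255). The scene view agrees, and the arm is clear of both.

```bash
cat > h.py <<'E'
import numpy as np,cv2
from scipy.spatial.transform import Rotation as Ro
def ray(f,uv,z):
    fl=240/np.tan(np.radians(f["fov_y"])/2)
    uv=np.atleast_2d(uv).astype(float)
    d=np.c_[(uv[:,0]-f["cx"])/fl,(uv[:,1]-f["cy"])/fl,np.ones(len(uv))]@f["R"]
    c=-f["R"].T@f["t"]
    return c+d*((z-c[2])/d[:,2])[:,None]
def proj(f,X):
    fl=240/np.tan(np.radians(f["fov_y"])/2)
    c=np.atleast_2d(X)@f["R"].T+f["t"]
    return c[:,:2]/c[:,2:]*fl+[f["cx"],f["cy"]]
def red(im):
    h=cv2.cvtColor(im,cv2.COLOR_BGR2HSV).astype(int)
    return (((h[...,0]<6)|(h[...,0]>172))&(h[...,1]>170)&(h[...,2]>70)).astype(np.uint8)
def blobs(m,amin):
    n,l,st,c=cv2.connectedComponentsWithStats(m)
    return [np.argwhere(l==i)[:,::-1] for i in range(1,n) if st[i,4]>amin]
def axis(P):
    "centre, yaw(+x), extent along axis (mid,len), width"
    c=P[:,:2].mean(0);u=np.linalg.svd(P[:,:2]-c,full_matrices=False)[2][0];u=u*np.sign(u[0])
    s=(P[:,:2]-c)@u;w=(P[:,:2]-c)@[-u[1],u[0]]
    return c,np.arctan2(u[1],u[0]),s.min(),s.max(),np.ptp(w)
def move(s,X,yaw):
    "tool shift (cm) and spin to bring the TCP to X, tool x along -yaw dir"
    R=Ro.from_rotvec(s["ee_rot"]).as_matrix()
    d=R.T@(np.array(X)-s["ee_pos"])*100
    g=R.T@[-np.cos(yaw),-np.sin(yaw),0]
    return np.round(d,2),round(float(np.arctan2(g[1],g[0])),4)
E
python3 - <<'E'
from h import *
f=dict(np.load("top0.npz"));im=f["image"]
for b in blobs(red(im),100):
    P=ray(f,b,.048);c,y,a,e,w=axis(P);u=np.array([np.cos(y),np.sin(y)])
    print("red",len(b),c,"yaw",y,"ends",c+a*u,c+e*u,"w",w)
h=cv2.cvtColor(im,cv2.COLOR_BGR2HSV)
print([h[v,u].tolist() for u,v in[(403,282),(370,285),(262,273),(262,212),(237,250),(205,260),(262,240)]])
k=cv2.resize(im[150:320,170:490],None,fx=2.5,fy=2.5,interpolation=cv2.INTER_CUBIC);cv2.imwrite("pics/crop.png",k)
E
```

```text
red 467 [ 0.52193124 -0.24305946] yaw 0.08619517087264567 ends [ 0.46420015 -0.24804796] [ 0.58016246 -0.23802774] w 0.023266970652612476
red 467 [ 0.51587849 -0.17111919] yaw 0.08592848069868438 ends [ 0.45824119 -0.1760841 ] [ 0.57417987 -0.16609707] w 0.02318111504141299
[[2, 195, 195], [17, 119, 220], [16, 123, 168], [16, 120, 182], [13, 139, 143], [12, 137, 104], [14, 140, 155]]
```

View pics/crop.png

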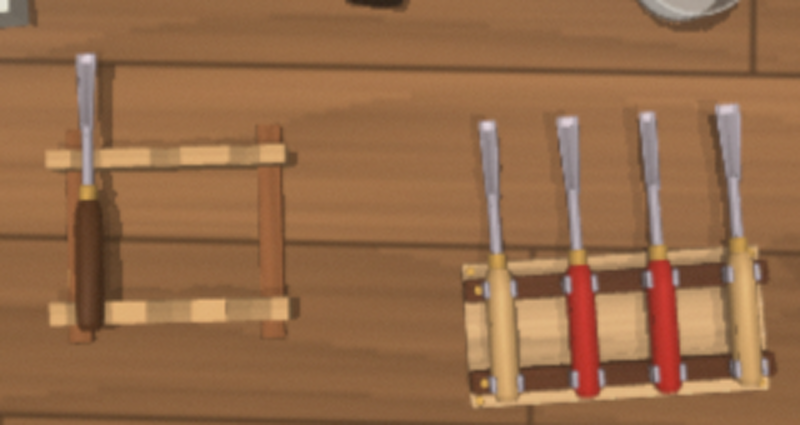

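Crop: the near comb runs from about (50,313) to (290,308), the far comb from (46,159) to (285,153), and the runners are at x≈80 and 270. The two middle notches are free. Next I'll look at the rest more closely with the wrist camera.

```bash
python3 - <<'E'
from h import *
from plant import robot
f=dict(np.load("top0.npz"))
q=lambda x,y:(np.array([[x,y]])/2.5+[170,150])
for n,x,y in[("nearL",50,313),("nearR",290,308),("farL",46,159),("farR",285,153)]: print(n,ray(f,q(x,y),.05))
s=robot.read_state();print(s["ee_rot"],move(s,[.54,.165,.28],0.02))
E
```

```text
nearL [[0.52132302 0.30811596 0.05      ]]
nearR [[0.53038431 0.09156543 0.05      ]]
farL [[0.66055553 0.31635696 0.05      ]]
farR [[0.67009073 0.09941604 0.05      ]]
[-3.47678783e-01 -3.12199982e+00  1.85684723e-03] (array([-49.05, -27.01,  -3.5 ]), -0.2418)
```

Emit:
arm_command --plan '[[[-3, -1.6, -0.3], 0, 1], [[-7, -3.8, -0.6], -0.05, 1], [[-11, -6, -1], -0.1, 1], [[-15, -8.3, -1.5], -0.15, 1], [[-19, -10.5, -2], -0.2, 1], [[-23, -12.7, -2.5], -0.24, 1], [[-26, -14.4, -3], -0.24, 1], [[-28, -15.5, -3.5], -0.24, 1]]'

```text
clock: 0.9
ee_pos: [0.3615, 0.3219, 0.2802]
ee_rot: [0.026, -3.141, 0.001]
ft_force: [-0.6, 0.3, 0.4]
width: 0.0856
grip_force: 0.0
```

```bash
python3 - <<'E'
from h import *
from plant import robot
s=robot.read_state();print(s["ee_pos"],s["clock"],move(s,[.54,.165,.28],0.045))
E
```

```text
[0.36150663 0.3218757  0.28022802] 0.9 (array([-17.59, -15.98,   0.03]), -0.0286)
```

Emit:
arm_command --plan '[[[-2, -1.8, 0], 0, 0.2], [[-5, -4.5, 0], -0.03, 0.2], [[-8.5, -7.7, 0], -0.03, 0.2], [[-12, -10.9, 0], -0.03, 0.2], [[-15, -13.6, 0], -0.03, 0.2], [[-17, -15.4, 0], -0.03, 0.2], [[-17.6, -16, 0], -0.03, 0.2], [[-17.6, -16, 0], -0.03, 0.2]]'

```text
clock: 1.7
ee_pos: [0.5393, 0.1662, 0.2795]
ee_rot: [0.073, -3.139, 0.0]
ft_force: [-0.2, 0.3, 1.0]
width: 0.0513
grip_force: 0.0
```

```bash
python3 - <<'E'
from h import *
from plant import robot,vision
s=robot.read_state();print(s["ee_pos"],s["ee_rot"],s["clock"],s["width"])
f=vision.grab_frame("wrist");np.savez("w1.npz",**f);cv2.imwrite("pics/w1.png",f["image"])
print(-f["R"].T@f["t"], f["R"][2])
print(proj(f,[[.5675,.2025,.045],[.571,.1305,.045],[.5259,.2,.04],[.6653,.208,.04]]))
E
```

```text
[0.53929767 0.16623805 0.27952435] [ 7.30352163e-02 -3.13932497e+00  2.21048882e-04] 1.7 0.0512771055728538
[0.45708098 0.16181724 0.40910767] [ 0.31550555  0.0141519  -0.9488182 ]
[[350.94222814 233.82906294]
 [283.78820086 233.97279607]
 [351.14696883 194.47416667]
 [348.92800854 312.33905037]]
```

View pics/w1.png

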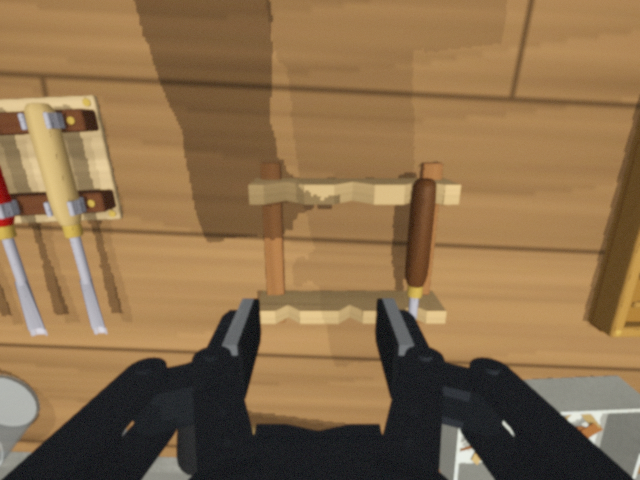

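Wrist view: the near comb spans u≈249–461 at v≈190, the far comb u≈257–445 at v≈310. My predicted notch points (351,234) and (284,234) look right. I'll crop to refine this.

```bash
python3 - <<'E'
from h import *
f=dict(np.load("w1.npz"))
im=cv2.resize(f["image"][160:340,235:475],None,fx=3.3,fy=3.3,interpolation=cv2.INTER_CUBIC);cv2.imwrite("pics/w1c.png",im)
E
```

```text
(no output)
```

View pics/w1c.png

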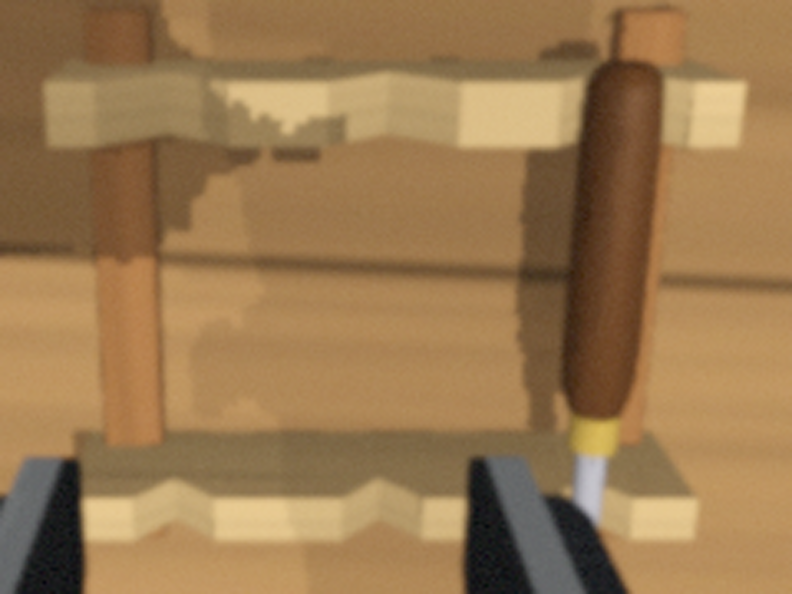

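The crop shows the near-comb top corners at (45,80), (745,82), (742,147), (48,148), with valleys at u≈170 and 387. The far-comb valleys are at (178,480) and (380,480), and both pairs are free. Next I'll cast rays at those heights.

```bash
python3 - <<'E'
from h import *
f=dict(np.load("w1.npz"))
def p(n,x,y,z): print(n,np.round(ray(f,[x/3.3+235-.35,y/3.3+160-.35],z)[0],4))
p("nTL",45,80,.048);p("nTR",745,82,.048);p("nBR",742,147,.048);p("nBL",48,148,.048)
p("b mouth L",345,85,.048);p("b mouth R",460,82,.048);p("b mouth L+",345,146,.048);p("b mouth R+",458,146,.048)
p("b valley +",386,136,.0275);p("a valley +",168,137,.0275);p("b val -",388,71,.0275);p("a val -",172,75,.0275)
p("far b m L",343,498,.052);p("far b m R",423,498,.052);p("far a R",215,498,.052);p("far a L",133,498,.052)
p("far val b",380,480,.038);p("far val a",178,480,.038);p("fTR",695,498,.052);p("fBR",695,540,.052)
# dark1 butt/ferrule, top view
t=dict(np.load("top0.npz"))
h=cv2.cvtColor(t["image"],cv2.COLOR_BGR2HSV).astype(int)
m=((h[...,2]<120)&(h[...,0]<16)).astype(np.uint8);m[:, :190]=0;m[:,220:]=0;m[:218]=0;m[300:]=0
for b in blobs(m,100):
    c,y,a,e,w=axis(ray(t,b,.045));print("dark",len(b),c,y,a,e,w)
for g in[f]:
    for b in blobs(red(g["image"]),100):print("red",len(b))
E
```

```text
nTL [0.5184 0.0938 0.048 ]
nTR [0.509  0.3095 0.048 ]
nBR [0.5294 0.312  0.048 ]
nBL [0.5398 0.0944 0.048 ]
b mouth L [0.5157 0.1863 0.048 ]
b mouth R [0.5131 0.2217 0.048 ]
b mouth L+ [0.5348 0.1876 0.048 ]
b mouth R+ [0.5332 0.223  0.048 ]
b valley + [0.5352 0.2023 0.0275]
a valley + [0.5389 0.1303 0.0275]
b val - [0.5138 0.2014 0.0275]
a val - [0.5184 0.1313 0.0275]
far b m L [0.6568 0.1946 0.052 ]
far b m R [0.6555 0.2221 0.052 ]
far a R [0.6588 0.1507 0.052 ]
far a L [0.6602 0.1226 0.052 ]
far val b [0.6568 0.2086 0.038 ]
far val a [0.6602 0.1369 0.038 ]
fTR [0.6512 0.3154 0.052 ]
fBR [0.6675 0.318  0.052 ]
dark 968 [0.57329314 0.26897224] -0.02137870070601888 -0.07577130610955335 0.07899960097647238 0.046684669385583806
red 190
```

```bash
python3 - <<'E'
from h import *
from plant import robot
s=robot.read_state();print(move(s,[.515,-.19,.22],0.086))
E
```

```text
(array([  4.04, -35.55,   5.99]), -0.0385)
```

Emit:
arm_command --plan '[[[0.2, -3, 0], 0, 0.2], [[0.8, -8, 0], -0.01, 0.2], [[1.5, -13, 0.5], -0.02, 0.2], [[2.2, -18, 1.5], -0.03, 0.2], [[2.8, -23, 3], -0.04, 0.2], [[3.5, -28, 4.5], -0.04, 0.2], [[4, -33, 6], -0.04, 0.2], [[4, -35.6, 6], -0.04, 0.2]]'

```text
clock: 2.55
ee_pos: [0.5148, -0.191, 0.2193]
ee_rot: [0.139, -3.137, -0.001]
ft_force: [0.5, 1.2, 0.4]
width: 0.0515
grip_force: 0.0
```

Emit:
arm_command --plan '[[[0, 0, 0], 0, 0.2], [[0, 0, 0], 0, 0.2], [[0, 0, 0], 0, 0.2], [[0, 0, 0], 0, 0.2], [[0, 0, 0], 0, 0.2], [[0, 0, 0], 0, 0.2], [[0, 0, 0], 0, 0.2], [[0, 0, 0], 0, 0.2]]'

```text
clock: 3.35
ee_pos: [0.5161, -0.1904, 0.2203]
ee_rot: [-0.139, 3.139, -0.0]
ft_force: [0.5, 0.3, -0.0]
width: 0.0512
grip_force: 0.0
```

```bash
python3 - <<'E'
from h import *
from plant import robot,vision
s=robot.read_state();print(s["ee_pos"],s["ee_rot"],s["clock"],s["width"])
f=vision.grab_frame("wrist");np.savez("w2.npz",**f);cv2.imwrite("pics/w2.png",f["image"])
for b in blobs(red(f["image"]),300):
    P=ray(f,b,.048);c,y,a,e,w=axis(P);u=np.array([np.cos(y),np.sin(y)])
    print("red",len(b),b.min(0),b.max(0),c,"yaw",y,"ends",c+a*u,c+e*u,"w",w)
E
```

```text
[ 0.51614409 -0.19039268  0.22029833] [-1.38864894e-01  3.13851602e+00 -3.36360365e-06] 3.35 0.051204240793366385
red 3278 [241 154] [276 285] [ 0.51832931 -0.24294209] yaw 0.0884881527565958 ends [ 0.46270852 -0.24787675] [ 0.58149942 -0.23733764] w 0.027113044959881503
red 3255 [326 155] [357 286] [ 0.51285544 -0.17030329] yaw 0.08982582220384645 ends [ 0.45709744 -0.17532531] [ 0.57609477 -0.16460744] w 0.02710371137952488
```

View pics/w2.png

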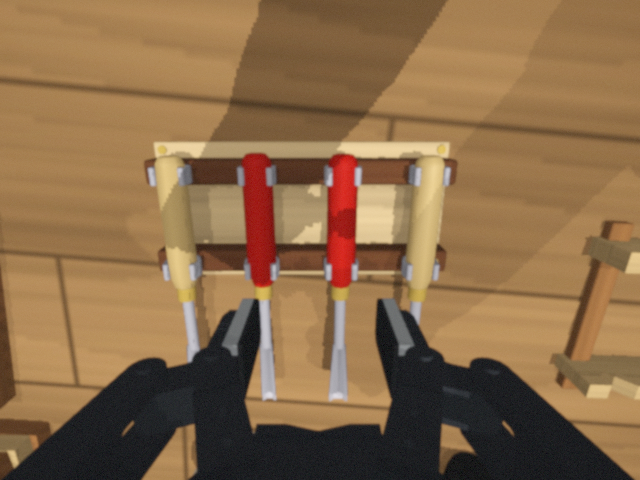

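The wrist view shows both red handles in the middle places at (258,220) and (342,220). The fingers straddle freely and the neighbours are clear.

```bash
python3 - <<'E'
from h import *
from plant import robot
f=dict(np.load("w2.npz"))
l=ray(f,[[300,172],[300,258]],.034);print("laths",l,"mid",l.mean(0))
s=robot.read_state();print(move(s,[.5164,-.1705,.041],0.088))
E
```

```text
laths [[ 0.47600765 -0.21026642  0.034     ]
 [ 0.55687689 -0.20440607  0.034     ]] mid [ 0.51644227 -0.20733624  0.034     ]
(array([-0.2 ,  1.99, 17.93]), 0.0003)
```

Emit:
arm_command --plan '[[[0, 0.8, 1], 0, 0.2], [[0, 1.6, 3.5], 0, 0.2], [[-0.1, 2, 7], 0, 0.2], [[-0.1, 2, 10.5], 0, 0.2], [[-0.1, 2, 13], 0, 0.2], [[-0.1, 2, 15], 0, 0.2], [[-0.1, 2, 16.5], 0, 0.2], [[-0.1, 2, 17], 0, 0.2]]' --force 80

```text
clock: 4.2
ee_pos: [0.5142, -0.1696, 0.0482]
ee_rot: [0.138, -3.136, -0.003]
ft_force: [-0.4, 0.2, 0.5]
width: 0.0511
grip_force: 0.0
```

Emit:
arm_command --plan '[[[0, 0, 0.5], 0, 0.2], [[0, 0, 0.9], 0, 0.2], [[0, 0, 0.9], 0, 0.2], [[0, 0, 0.9], 0, -1], [[0, 0, 0.9], 0, -1], [[0, 0, 0.9], 0, -1], [[0, 0, 0.9], 0, -1], [[0, 0, 0.9], 0, -1]]' --force 80

```text
clock: 5.0
ee_pos: [0.5155, -0.1704, 0.0416]
ee_rot: [-0.139, 3.138, 0.0]
ft_force: [-0.8, 2.1, 3.8]
width: 0.0228
grip_force: 78.3
```

```bash
python3 - <<'E'
from plant import robot
print(robot.read_state())
E
```

```text
{'clock': 5.0, 'qpos': array([-4.74059635e-01,  3.86928215e-01, -3.46586464e-01,  8.36802160e-01,
        3.55581083e-04, -5.62430412e-01]), 'qvel': array([-0.00100855,  0.00010499, -0.00078887, -0.0014014 ,  0.00035711,
       -0.00020355]), 'joint_efforts': array([-1.22284491e+00, -5.65871716e+01,  2.71623570e+01, -4.72025815e-01,
       -5.93402646e-01,  4.77690913e-02]), 'ee_pos': array([ 0.51551347, -0.17042744,  0.04161402]), 'ee_rot': array([-1.38741283e-01,  3.13793432e+00,  1.12090271e-04]), 'ft_force': array([-0.77976662,  2.0788432 ,  3.75860985]), 'moment': array([ 0.42566898, -0.02980883,  0.05592109]), 'grip_force': 78.34721446037292, 'width': 0.02280178888226189}
```

Emit:
arm_command --plan '[[[0, 0, -0.2], 0, -1], [[0, 0, -0.5], 0, -1], [[0, 0, -0.9], 0, -1], [[0, 0, -1.4], 0, -1], [[0, 0, -2], 0, -1], [[0, 0, -2.8], 0, -1], [[0, 0, -3.6], 0, -1], [[0, 0, -4], 0, -1]]'

```text
clock: 5.8
ee_pos: [0.516, -0.171, 0.0829]
ee_rot: [-0.138, 3.136, -0.002]
ft_force: [1.0, -0.5, -1.9]
width: 0.0231
grip_force: 80.5
```

Emit:
arm_command --plan '[[[0, 0, -0.5], 0, -1], [[0, 0, -1.5], 0, -1], [[0, 0, -3], 0, -1], [[0, 0, -4.5], 0, -1], [[0, 0, -6], 0, -1], [[0, 0, -7.5], 0, -1], [[0, 0, -8], 0, -1], [[0, 0, -8], 0, -1]]'

```text
clock: 6.6
ee_pos: [0.5156, -0.1707, 0.1621]
ee_rot: [-0.138, 3.137, -0.001]
ft_force: [0.2, -0.8, -2.0]
width: 0.023
grip_force: 80.5
```

```bash
python3 - <<'E'
from h import *
from plant import robot,vision
s=robot.read_state();print(s["ee_pos"],s["ee_rot"],s["ft_force"],s["moment"])
g=vision.grab_frame("top");f=vision.grab_frame("wrist");w=vision.grab_frame("scene")
np.savez("t3.npz",**g);np.savez("w3.npz",**f);np.savez("s3.npz",**w)
cv2.imwrite("pics/s3.png",cv2.resize(w["image"][100:280,140:460],None,fx=2.5,fy=2.5,interpolation=cv2.INTER_CUBIC))
cv2.imwrite("pics/w3.png",f["image"])
E
```

```text
[ 0.51564311 -0.17069782  0.1620522 ] [-1.38446248e-01  3.13727500e+00 -1.14459549e-03] [ 0.21984351 -0.76575488 -1.99820997] [0.00893061 0.09399442 0.01690495]
```

View pics/s3.png

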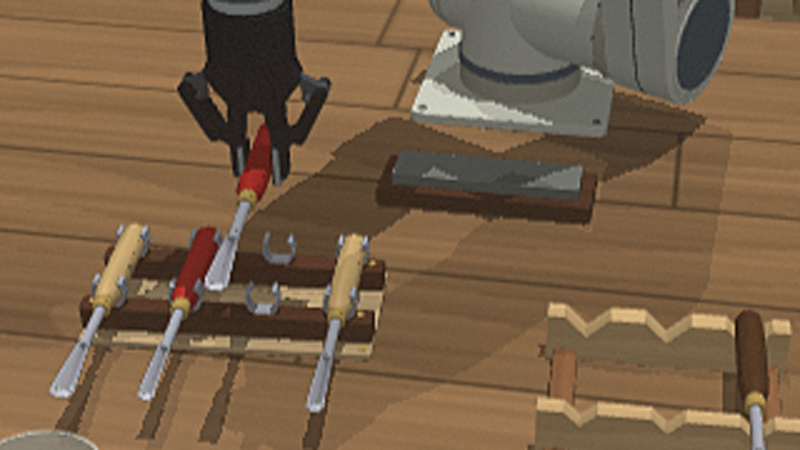

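The first red gouge hangs clear, with its tip at crop (217,288) and butt at (265,127). Two empty clips show at its place, and the others are undisturbed. Next I'll measure its pitch.

```bash
cat >> h.py <<'E'
def vplane(f,uv,p,yaw):
    "ray x vertical plane through p: returns distance along u from p and z"
    n=np.array([-np.sin(yaw),np.cos(yaw),0]);a=ray(f,uv,0.)[0];c=-f["R"].T@f["t"];d=a-c
    P=c+d*(n@(np.r_[p[:2],0]-c)/(n@d))
    return (P[:2]-p[:2])@[np.cos(yaw),np.sin(yaw)],P[2]
E
python3 - <<'E'
from h import *
w=dict(np.load("s3.npz"));p=np.array([.5156,-.1707])
q=lambda x,y:[x/2.5+140-.3,y/2.5+100-.3]
for n,x,y in[("tip",217,288),("ferrule/shank",240,200),("red/ferr",246,189),("butt",265,128)]:print(n,np.round(vplane(w,q(x,y),p,.088),4))
b=max(blobs(red(w["image"])[:195,:],20),key=lambda b:-b[:,1].min());print(b.min(0),b.max(0))
t=dict(np.load("t3.npz"));f=dict(np.load("w3.npz"))
print([(len(b),b.min(0),b.max(0)) for b in blobs(red(t["image"]),30)],[(len(b),b.min(0),b.max(0)) for b in blobs(red(f["image"]),30)])
E
```

```text
tip [0.1839 0.1578]
ferrule/shank [0.0847 0.1788]
red/ferr [0.0608 0.1752]
butt [-0.0296  0.1849]
[235 150] [248 179]
[(141, array([406, 255]), array([417, 270]))] [(4927, array([194, 159]), array([240, 319])), (14877, array([282, 190]), array([353, 430]))]
```

View pics/w3.png

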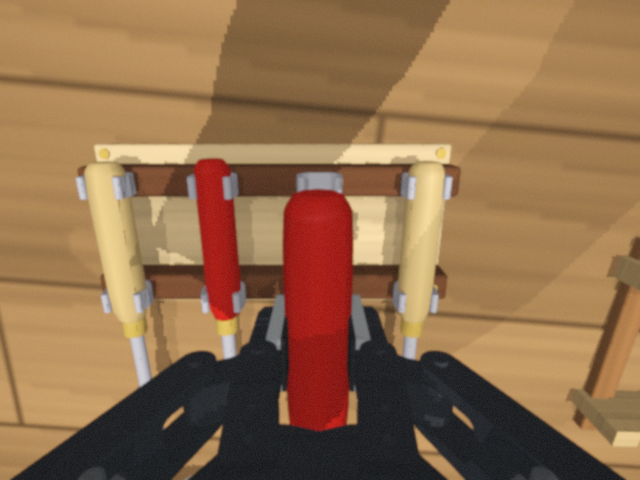

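The wrist view shows the gouge gripped squarely between the pads, its butt at (318,190). I'll compare its tip with the level pose in the rack as a check on pitch.

```bash
python3 - <<'E'
from h import *
for n,p,yaw,box,z in[("scene0",[.5164,-.1705],.088,(215,275,215,270),.048),("s3",[.5156,-.1707],.088,(215,243,165,222),.167)]:
    f=dict(np.load(n+".npz") if n=="s3" else np.load("scene0.npz"));u0,u1,v0,v1=box
    h=cv2.cvtColor(f["image"],cv2.COLOR_BGR2HSV)[v0:v1,u0:u1]
    m=((h[...,1]<75)&(h[...,2]>90)).astype(np.uint8)
    b=max(blobs(m,10),key=len)+[u0,v0]
    e=[b[b[:,1]>=b[:,1].max()-2].mean(0)[0],b[:,1].max()+.5]
    print(n,len(b),b.min(0),b.max(0),e,vplane(f,e,np.array(p),yaw))
    for s in(0.08,.1,.12,.14,.16,.18):   # axis height from the shank centres
        X=np.r_[np.array(p)+s*np.array([np.cos(yaw),np.sin(yaw)]),z]; r=proj(f,X)[0]; k=b[b[:,1]==round(r[1])]
        if len(k): c=[k[:,0].mean(),round(r[1])]; print(s,np.round(r,1),c,np.round(vplane(f,c,np.array(p),yaw),4))
E
```

```text
scene0 241 [228 225] [244 262] [np.float64(231.9), np.float64(262.5)] (np.float64(0.18433174926548931), np.float64(0.03596701773751931))
0.08 [241.  228.7] [np.float64(241.5), 229] [0.0762 0.0444]
0.1 [239.3 234. ] [np.float64(239.5), 234] [0.0982 0.0468]
0.12 [237.5 239.5] [np.float64(237.5), 240] [0.1204 0.047 ]
0.14 [235.7 245.1] [np.float64(236.0), 245] [0.1371 0.0461]
0.16 [233.8 250.9] [np.float64(234.0), 251] [0.1582 0.0463]
0.18 [231.8 256.8] [np.float64(232.0), 257] [0.1788 0.0465]
s3 260 [221 180] [239 216] [np.float64(225.79166666666666), np.float64(216.5)] (np.float64(0.19013082713760976), np.float64(0.15834747089988332))
0.08 [236.6 183.3] [np.float64(237.0), 183] [0.0765 0.1656]
0.1 [234.7 188.4] [np.float64(235.0), 188] [0.0972 0.1662]
0.12 [232.7 193.5] [np.float64(230.66666666666666), 194] [0.1363 0.1764]
0.14 [230.7 198.9] [np.float64(231.0), 199] [0.1378 0.1653]
0.16 [228.6 204.4] [np.float64(228.5), 204] [0.1606 0.1682]
0.18 [226.5 210. ] [np.float64(226.5), 210] [0.1799 0.1669]
```

```bash
python3 - <<'E'
from h import *
from plant import robot
s=robot.read_state();print(move(s,[.5662,.2035,.17],0.048))
E
```

```text
(array([-8.39, 36.79, -0.93]), 0.0402)
```

Emit:
arm_command --plan '[[[0, 0, -1], 0, -1], [[0, 0.5, -3], 0, -1], [[-0.5, 2, -5], 0, -1], [[-1, 4.5, -5.5], 0, -1], [[-1.7, 7.5, -5.5], 0.01, -1], [[-2.5, 11, -5.5], 0.01, -1], [[-3.4, 15, -5.5], 0.02, -1], [[-4.3, 19, -5.5], 0.02, -1]]'

```text
clock: 7.55
ee_pos: [0.5414, 0.0239, 0.2166]
ee_rot: [0.106, -3.14, -0.0]
ft_force: [0.6, -0.2, -1.0]
width: 0.0228
grip_force: 80.5
```

Emit:
arm_command --plan '[[[-0.9, 4, 0], 0, -1], [[-1.8, 8, 0], 0.01, -1], [[-2.6, 11.5, 0], 0.01, -1], [[-3.3, 14.4, 0], 0.02, -1], [[-3.8, 16.5, 1], 0.02, -1], [[-4.1, 17.8, 3], 0.02, -1], [[-4.1, 17.8, 4.5], 0.02, -1], [[-4.1, 17.8, 4.5], 0.02, -1]]'

```text
clock: 8.35
ee_pos: [0.5691, 0.2032, 0.1693]
ee_rot: [0.077, -3.137, 0.001]
ft_force: [-0.0, -0.3, -1.1]
width: 0.023
grip_force: 80.5
```

```bash
python3 - <<'E'
from h import *
from plant import robot,vision
f=vision.grab_frame("scene");np.savez("s4.npz",**f)
s=robot.read_state();print(s["ee_pos"],s["ee_rot"],s["ft_force"],s["clock"],move(s,[.5662,.2035,.0386],0.048))
cv2.imwrite("pics/s4.png",cv2.resize(f["image"][100:310,300:560],None,fx=2.8,fy=2.8,interpolation=cv2.INTER_CUBIC))
E
```

```text
[0.56970571 0.20294881 0.17072132] [ 7.62707093e-02 -3.13847811e+00  6.14853684e-04] [ 0.47263554  0.01622588 -0.0911499 ] 8.4 (array([ 0.32,  0.08, 13.21]), 0.0006)
```

View pics/s4.png

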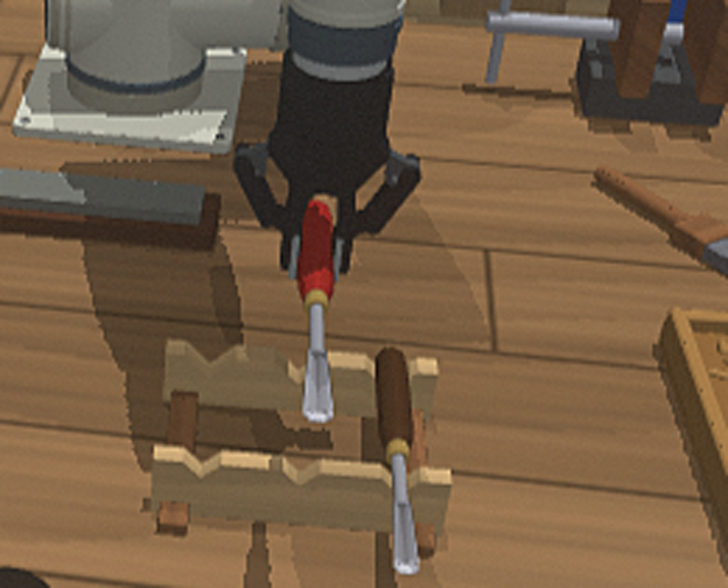

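The first red gouge hangs over notch_b, with the blade tip at (318,415) in the crop, and dark1 is clear at (393,400). I'll lower it, slowly at the end and with a soft grip.

Emit:
arm_command --plan '[[[0.1, 0, 0.7], 0, -1], [[0.2, 0, 2.5], 0, -1], [[0.3, 0.1, 4.5], 0, -1], [[0.3, 0.1, 6.5], 0, -1], [[0.3, 0.1, 8.5], 0, -1], [[0.3, 0.1, 10], 0, -1], [[0.3, 0.1, 11], 0, -1], [[0.3, 0.1, 11], 0, -1]]' --force 30

```text
clock: 9.2
ee_pos: [0.5668, 0.2033, 0.0606]
ee_rot: [0.075, -3.139, 0.0]
ft_force: [-1.0, 0.8, -0.9]
width: 0.023
grip_force: 80.5
```

Emit:
arm_command --plan '[[[0, 0, 0.2], 0, -1], [[0, 0, 0.5], 0, -1], [[0, 0, 0.8], 0, -1], [[0, 0, 1.1], 0, -1], [[0, 0, 1.4], 0, -1], [[0, 0, 1.6], 0, -1], [[0, 0, 1.7], 0, -1], [[0, 0, 1.7], 0, -1]]'

```text
clock: 10.0
ee_pos: [0.5671, 0.2037, 0.0441]
ee_rot: [0.076, -3.14, 0.0]
ft_force: [-0.2, -0.1, -1.8]
width: 0.0226
grip_force: 80.5
```

```bash
python3 - <<'E'
from h import *
from plant import robot
s=robot.read_state();print(s["ee_pos"],s["ee_rot"],s["ft_force"],s["moment"],s["clock"],move(s,[.5662,.2035,.0386],0.048))
E
```

```text
[0.56710542 0.20372084 0.04411698] [ 7.57191948e-02 -3.14042023e+00  9.82347324e-05] [-0.19661117 -0.11668972 -1.77932454] [0.01849285 0.06830429 0.02441863] 10.0 (array([ 0.09, -0.02,  0.55]), 0.0002)
```

Emit:
arm_command --plan '[[[0.1, 0, 0.05], 0, -1], [[0.1, 0, 0.1], 0, -1], [[0.1, 0, 0.15], 0, -1], [[0.1, 0, 0.2], 0, -1], [[0.1, 0, 0.25], 0, -1], [[0.1, 0, 0.3], 0, -1], [[0.1, 0, 0.3], 0, -1], [[0.1, 0, 0.3], 0, -1]]'

```text
clock: 10.8
ee_pos: [0.5662, 0.2037, 0.0413]
ee_rot: [-0.076, 3.141, 0.0]
ft_force: [0.4, -0.2, -1.2]
width: 0.0227
grip_force: 80.5
```

Emit:
arm_command --plan '[[[0, 0, 0.05], 0, -1], [[0, 0, 0.1], 0, -1], [[0, 0, 0.1], 0, -1], [[0, 0, 0.1], 0, -1], [[0, 0, 0.1], 0, -1], [[0, 0, 0.1], 0, -1], [[0, 0, 0.1], 0, -1], [[0, 0, 0.1], 0, -1]]'

```text
clock: 11.6
ee_pos: [0.5662, 0.2037, 0.0403]
ee_rot: [-0.076, 3.141, 0.0]
ft_force: [-0.9, 1.1, -0.3]
width: 0.0232
grip_force: 80.5
```

Emit:
arm_command --plan '[[[0, 0, 0.05], 0, -1], [[0, 0, 0.1], 0, -1], [[0, 0, 0.1], 0, -1], [[0, 0, 0.1], 0, -1], [[0, 0, 0.1], 0, -1], [[0, 0, 0.1], 0, -1], [[0, 0, 0.1], 0, -1], [[0, 0, 0.1], 0, -1]]'

```text
clock: 12.4
ee_pos: [0.5663, 0.2039, 0.0395]
ee_rot: [-0.076, 3.14, 0.001]
ft_force: [-1.6, 2.5, 4.5]
width: 0.0227
grip_force: 81.0
```

Emit:
arm_command --plan '[[[0, 0, 0.05], 0, -1], [[0, 0, 0.1], 0, -1], [[0, 0, 0.1], 0, -1], [[0, 0, 0.1], 0, -1], [[0, 0, 0.1], 0, -1], [[0, 0, 0.1], 0, -1], [[0, 0, 0.1], 0, -1], [[0, 0, 0.1], 0, -1]]'

```text
clock: 13.2
ee_pos: [0.5664, 0.2042, 0.0391]
ee_rot: [-0.076, 3.14, 0.002]
ft_force: [-3.2, 5.3, 10.1]
width: 0.0227
grip_force: 81.9
```

```bash
python3 - <<'E'
from h import *
from plant import robot
s=robot.read_state();print(s["ee_pos"],s["ft_force"],s["moment"],s["clock"])
E
```

```text
[0.56640033 0.20424282 0.03908966] [-3.17953625  5.28300325 10.10267792] [0.82480204 0.42901729 0.00650448] 13.2
```

Emit:
arm_command --plan '[[[0, 0.05, -0.07], 0, -1], [[0, 0.05, -0.07], 0, -1], [[0, 0.05, -0.07], 0, -0.3], [[0, 0.05, -0.07], 0, -0.2], [[0, 0.05, -0.07], 0, 0], [[0, 0.05, -0.07], 0, 0.2], [[0, 0.05, -0.07], 0, 0.2], [[0, 0.05, -0.07], 0, 0.2]]'

```text
clock: 14.0
ee_pos: [0.5661, 0.2041, 0.0389]
ee_rot: [0.076, -3.141, 0.0]
ft_force: [-0.5, -0.6, 0.1]
width: 0.0515
grip_force: 0.0
```

Emit:
arm_command --plan '[[[0, 0, -0.5], 0, 0.2], [[0, 0, -1.5], 0, 0.2], [[0, 0, -3], 0, 0.2], [[0, 0, -5], 0, 0.2], [[0, 0, -8], 0, 0.2], [[0, 0, -11], 0, 0.2], [[0, 0, -13], 0, 0.2], [[0, 0, -14], 0, 0.2]]'

```text
clock: 14.8
ee_pos: [0.5668, 0.2043, 0.182]
ee_rot: [-0.076, 3.137, 0.001]
ft_force: [0.7, -0.7, -0.2]
width: 0.0512
grip_force: 0.0
```

```bash
python3 - <<'E'
from h import *
from plant import robot,vision
f=vision.grab_frame("scene");g=vision.grab_frame("wrist");np.savez("w5.npz",**g);np.savez("s5.npz",**f)
a=cv2.resize(f["image"][190:310,340:480],(700,600),interpolation=cv2.INTER_CUBIC)
cv2.imwrite("pics/s5.png",a)
for b in blobs(red(g["image"]),300):
    P=ray(g,b,.045);c,y,a,e,w=axis(P);u=np.array([np.cos(y),np.sin(y)]);print("yaw",y,"mid",c+(a+e)/2*u,e-a,w)
s=robot.read_state();print(s["ee_pos"],s["ft_force"],s["clock"],move(s,[.5208,-.2426,.16],.088))
E
```

```text
yaw 0.044835417455309404 mid [0.5671431  0.20390896] 0.12135009834483468 0.025616698065911346
[0.56667464 0.204301   0.18067878] [-0.05012963  0.13145166  0.27923704] 14.9 (array([  6.74, -44.42,   2.03]), -0.0398)
```

View pics/s5.png

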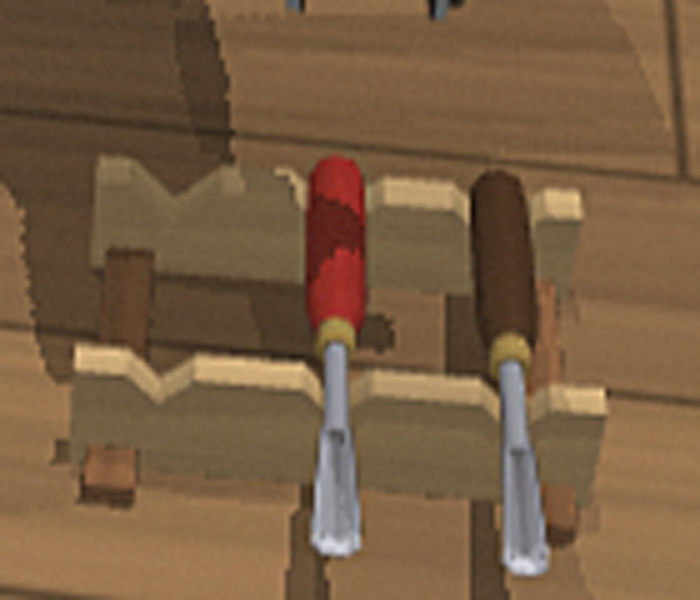

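The first gouge lies level in both middle notches, handle at (336,240) and shank at (337,385), with notch_a free on the left. Measured mid-handle is (0.567, 0.204). Now the second.

Emit:
arm_command --plan '[[[0.2, -1.5, -0.5], 0, 0.2], [[0.8, -5, -1], 0, 0.2], [[1.5, -9.5, -1], -0.01, 0.2], [[2.2, -14.5, -1], -0.02, 0.2], [[3, -19.5, -1], -0.03, 0.2], [[3.7, -24.5, -0.5], -0.04, 0.2], [[4.4, -29.5, 0], -0.04, 0.2], [[5.1, -34, 0.5], -0.04, 0.2]]'

```text
clock: 15.7
ee_pos: [0.5302, -0.1404, 0.1729]
ee_rot: [0.138, -3.137, -0.001]
ft_force: [0.7, -0.5, 0.1]
width: 0.051
grip_force: 0.0
```

Emit:
arm_command --plan '[[[0.6, -4, 0], 0, 0.2], [[1.1, -7, 0.2], 0, 0.2], [[1.5, -9.4, 0.5], 0, 0.2], [[1.6, -10.4, 1], 0, 0.2], [[1.6, -10.4, 1.5], 0, 0.2], [[1.6, -10.4, 1.5], 0, 0.2], [[1.6, -10.4, 1.5], 0, 0.2], [[1.6, -10.4, 1.5], 0, 0.2]]'

```text
clock: 16.5
ee_pos: [0.525, -0.2418, 0.1593]
ee_rot: [-0.141, 3.138, -0.0]
ft_force: [1.4, -0.9, -0.1]
width: 0.0511
grip_force: 0.0
```

```bash
python3 - <<'E'
from h import *
from plant import robot,vision
g=vision.grab_frame("wrist")
for b in blobs(red(g["image"]),300):
    P=ray(g,b,.048);c,y,a,e,w=axis(P);u=np.array([np.cos(y),np.sin(y)]);print("yaw",y,"mid",c+(a+e)/2*u,e-a,w)
s=robot.read_state();print(s["ee_pos"],s["ee_rot"],s["clock"],move(s,[.521,-.2426,.0415],.088))
E
```

```text
yaw 0.08877845513477135 mid [ 0.52251539 -0.24191575] 0.12133283133346219 0.027190278487723846
[ 0.52507739 -0.24193973  0.15930107] [-1.40690350e-01  3.13809575e+00 -2.70416855e-04] 16.55 (array([ 0.42, -0.03, 11.78]), 0.0016)
```

Emit:
arm_command --plan '[[[0.2, 0, 0.7], 0, 0.2], [[0.4, 0, 2.5], 0, 0.2], [[0.4, 0, 5], 0, 0.2], [[0.4, 0, 7.5], 0, 0.2], [[0.4, 0, 9.3], 0, 0.2], [[0.4, 0, 10.6], 0, 0.2], [[0.4, 0, 11.4], 0, 0.2], [[0.4, 0, 11.8], 0, 0.2]]' --force 80

```text
clock: 17.35
ee_pos: [0.5206, -0.2429, 0.0402]
ee_rot: [0.139, -3.138, -0.001]
ft_force: [0.2, 1.0, -0.2]
width: 0.0514
grip_force: 0.0
```

Emit:
arm_command --plan '[[[0, 0, 0], 0, 0.2], [[0, 0, 0], 0, 0.2], [[0, 0, 0], 0, -1], [[0, 0, 0], 0, -1], [[0, 0, 0], 0, -1], [[0, 0, 0], 0, -1], [[0, 0, 0], 0, -1], [[0, 0, 0], 0, -1]]' --force 80

```text
clock: 18.15
ee_pos: [0.5209, -0.243, 0.0414]
ee_rot: [-0.139, 3.138, 0.0]
ft_force: [-0.5, 3.9, 6.0]
width: 0.0228
grip_force: 78.4
```

Emit:
arm_command --plan '[[[0, 0, -0.2], 0, -1], [[0, 0, -0.5], 0, -1], [[0, 0, -0.9], 0, -1], [[0, 0, -1.4], 0, -1], [[0, 0, -2], 0, -1], [[0, 0, -2.8], 0, -1], [[0, 0, -3.6], 0, -1], [[0, 0, -4], 0, -1]]'

```text
clock: 18.95
ee_pos: [0.5216, -0.244, 0.0828]
ee_rot: [-0.138, 3.136, -0.003]
ft_force: [-0.2, -0.8, -1.1]
width: 0.0231
grip_force: 80.5
```

Emit:
arm_command --plan '[[[0, 0, -0.5], 0, -1], [[0, 0, -1.5], 0, -1], [[0, 0, -3], 0, -1], [[0, 0, -5], 0, -1], [[0, 0, -7.5], 0, -1], [[0, 0, -10], 0, -1], [[0, 0, -12], 0, -1], [[0, 0, -13], 0, -1]]'

```text
clock: 19.75
ee_pos: [0.5212, -0.2435, 0.2133]
ee_rot: [-0.138, 3.136, -0.003]
ft_force: [0.1, -0.7, -1.2]
width: 0.0227
grip_force: 80.5
```

```bash
python3 - <<'E'
from h import *
from plant import robot,vision
f=vision.grab_frame("scene");np.savez("s6.npz",**f)
s=robot.read_state();p=s["ee_pos"];z=p[2]+.0064;yaw=.088;u=np.array([np.cos(yaw),np.sin(yaw)])
print(p,s["ee_rot"],s["ft_force"],s["moment"],s["clock"])
h=cv2.cvtColor(f["image"],cv2.COLOR_BGR2HSV);m=((h[...,1]<75)&(h[...,2]>90)).astype(np.uint8)
for d in(.08,.1,.12,.14,.16,.18):
    r=proj(f,np.r_[p[:2]+d*u,z])[0];v=round(r[1]);k=[x for x in range(int(r[0])-8,int(r[0])+9) if m[v,x]]
    if k:print(d,np.round(r,1),np.mean(k),len(k),np.round(vplane(f,[np.mean(k),v],p[:2],yaw),4))
print(move(s,[.5705,.1316,.17],.048))
E
```

```text
[ 0.5214515  -0.24364559  0.21394364] [-0.13842988  3.13560486 -0.00343122] [ 0.17152308 -0.17766993 -0.01899222] [0.00824694 0.09542137 0.048192  ] 19.8
0.08 [199.7 159.5] 200.0 5 [0.0787 0.2186]
0.1 [197.3 164.4] 198.0 5 [0.0951 0.2184]
0.12 [194.7 169.3] 195.5 6 [0.1151 0.2182]
0.14 [192.1 174.5] 192.5 6 [0.1374 0.2198]
0.16 [189.4 179.7] 189.5 8 [0.1599 0.2196]
0.18 [186.7 185.1] 187.5 8 [0.1754 0.2177]
(array([-8.18, 36.96,  4.33]), 0.0402)
```

Emit:
arm_command --plan '[[[-0.2, 1, 0], 0, -1], [[-0.7, 3.2, 0], 0, -1], [[-1.4, 6.2, 0], 0.01, -1], [[-2.2, 10, 0], 0.01, -1], [[-3, 14, 0], 0.02, -1], [[-3.9, 18, 0], 0.02, -1], [[-4.8, 22, 0], 0.03, -1], [[-5.7, 26, 0], 0.03, -1]]'

```text
clock: 20.6
ee_pos: [0.5539, 0.0231, 0.2096]
ee_rot: [0.091, -3.138, -0.001]
ft_force: [0.9, 0.2, -1.2]
width: 0.023
grip_force: 80.5
```

Emit:
arm_command --plan '[[[-0.8, 3.7, 0], 0, -1], [[-1.5, 6.8, 0], 0.01, -1], [[-2.1, 9.2, 0], 0.01, -1], [[-2.4, 10.6, 0.5], 0.01, -1], [[-2.4, 10.9, 1.5], 0.01, -1], [[-2.4, 10.9, 3], 0.01, -1], [[-2.4, 10.9, 4.3], 0.01, -1], [[-2.4, 10.9, 4.3], 0.01, -1]]'

```text
clock: 21.4
ee_pos: [0.5708, 0.13, 0.1651]
ee_rot: [0.074, -3.136, 0.001]
ft_force: [0.1, -0.2, -1.2]
width: 0.0228
grip_force: 80.5
```

Emit:
arm_command --plan '[[[0, 0, 0], 0, -1], [[0, 0, 0], 0, -1], [[0, 0, 0], 0, -1], [[0, 0, 0], 0, -1], [[0, 0, 0], 0, -1], [[0, 0, 0], 0, -1], [[0, 0, 0], 0, -1], [[0, 0, 0], 0, -1]]'

```text
clock: 22.2
ee_pos: [0.5723, 0.131, 0.168]
ee_rot: [-0.076, 3.141, -0.0]
ft_force: [0.4, 1.0, -1.6]
width: 0.023
grip_force: 80.5
```

```bash
python3 - <<'E'
from h import *
from plant import robot
s=robot.read_state();print(s["ee_pos"],s["ee_rot"],s["ft_force"],s["clock"],move(s,[.5693,.1319,.0386],.048))
E
```

```text
[0.57232959 0.13101863 0.16800509] [-7.58572137e-02  3.14061529e+00 -4.64307247e-05] [ 0.43780383  1.04370853 -1.62627005] 22.2 (array([ 0.3 ,  0.1 , 12.94]), 0.0003)
```

Emit:
arm_command --plan '[[[0.1, 0, 0.7], 0, -1], [[0.2, 0.1, 2.5], 0, -1], [[0.3, 0.1, 4.5], 0, -1], [[0.3, 0.1, 6.5], 0, -1], [[0.3, 0.1, 8.5], 0, -1], [[0.3, 0.1, 10], 0, -1], [[0.3, 0.1, 10.8], 0, -1], [[0.3, 0.1, 10.8], 0, -1]]'

```text
clock: 23.0
ee_pos: [0.5686, 0.1318, 0.0588]
ee_rot: [0.076, -3.139, 0.0]
ft_force: [-0.5, -0.2, -1.1]
width: 0.0227
grip_force: 80.5
```

Emit:
arm_command --plan '[[[0, 0, 0.2], 0, -1], [[0, 0, 0.5], 0, -1], [[0, 0, 0.8], 0, -1], [[0, 0, 1.1], 0, -1], [[0, 0, 1.3], 0, -1], [[0, 0, 1.5], 0, -1], [[0, 0, 1.6], 0, -1], [[0, 0, 1.6], 0, -1]]'

```text
clock: 23.8
ee_pos: [0.5692, 0.1318, 0.0438]
ee_rot: [0.076, -3.14, 0.0]
ft_force: [0.9, 1.0, -0.7]
width: 0.0226
grip_force: 80.5
```

```bash
python3 - <<'E'
from h import *
from plant import robot
s=robot.read_state();print(s["ee_pos"],s["ft_force"],s["moment"],s["clock"],move(s,[.5693,.1319,.0386],.048))
E
```

```text
[0.56923875 0.13184879 0.0438203 ] [ 0.8824518   0.9535516  -0.69924415] [0.02857903 0.10631195 0.07804447] 23.8 (array([-0.01,  0.  ,  0.52]), 0.0002)
```

Emit:
arm_command --plan '[[[0, 0, 0.05], 0, -1], [[0, 0, 0.1], 0, -1], [[0, 0, 0.15], 0, -1], [[0, 0, 0.2], 0, -1], [[0, 0, 0.25], 0, -1], [[0, 0, 0.3], 0, -1], [[0, 0, 0.3], 0, -1], [[0, 0, 0.3], 0, -1]]'

```text
clock: 24.6
ee_pos: [0.5693, 0.1318, 0.041]
ee_rot: [0.076, -3.141, 0.0]
ft_force: [-0.2, 0.1, -0.8]
width: 0.0228
grip_force: 80.5
```

Emit:
arm_command --plan '[[[0, 0, 0.05], 0, -1], [[0, 0, 0.1], 0, -1], [[0, 0, 0.1], 0, -1], [[0, 0, 0.1], 0, -1], [[0, 0, 0.1], 0, -1], [[0, 0, 0.1], 0, -1], [[0, 0, 0.1], 0, -1], [[0, 0, 0.1], 0, -1]]'

```text
clock: 25.4
ee_pos: [0.5693, 0.1319, 0.04]
ee_rot: [-0.076, 3.141, 0.0]
ft_force: [-0.4, 1.3, 0.0]
width: 0.0229
grip_force: 80.5
```

Emit:
arm_command --plan '[[[0, 0, 0.05], 0, -1], [[0, 0, 0.08], 0, -1], [[0, 0, 0.08], 0, -1], [[0, 0, 0.08], 0, -1], [[0, 0, 0.08], 0, -1], [[0, 0, 0.08], 0, -1], [[0, 0, 0.08], 0, -1], [[0, 0, 0.08], 0, -1]]'

```text
clock: 26.2
ee_pos: [0.5694, 0.132, 0.0394]
ee_rot: [-0.076, 3.14, 0.0]
ft_force: [-1.9, 2.3, 4.8]
width: 0.0227
grip_force: 81.0
```

Emit:
arm_command --plan '[[[0, 0.04, 0], 0, -1], [[0, 0.04, 0], 0, -1], [[0, 0.04, 0], 0, -0.3], [[0, 0.04, 0], 0, -0.2], [[0, 0.04, 0], 0, 0], [[0, 0.04, 0], 0, 0.2], [[0, 0.04, 0], 0, 0.2], [[0, 0.04, 0], 0, 0.2]]'

```text
clock: 27.0
ee_pos: [0.5692, 0.1322, 0.0391]
ee_rot: [0.076, -3.141, 0.0]
ft_force: [1.2, -0.0, 0.1]
width: 0.0512
grip_force: 0.0
```

Emit:
arm_command --plan '[[[0, 0, -0.5], 0, 0.2], [[0, 0, -1.5], 0, 0.2], [[0, 0, -3], 0, 0.2], [[0, 0, -5], 0, 0.2], [[0, 0, -8], 0, 0.2], [[0, 0, -11], 0, 0.2], [[0, 0, -13], 0, 0.2], [[0, 0, -14], 0, 0.2]]'

```text
clock: 27.8
ee_pos: [0.5699, 0.1323, 0.1821]
ee_rot: [-0.076, 3.137, 0.0]
ft_force: [0.3, 0.1, -0.4]
width: 0.0514
grip_force: 0.0
```

```bash
python3 - <<'E'
from h import *
from plant import robot,vision
g=vision.grab_frame("wrist");f=vision.grab_frame("scene")
for b in blobs(red(g["image"]),300):
    P=ray(g,b,.045);c,y,a,e,w=axis(P);u=np.array([np.cos(y),np.sin(y)]);print("yaw",y,"mid",c+(a+e)/2*u,e-a,w)
h=cv2.cvtColor(f["image"],cv2.COLOR_BGR2HSV);m=((h[...,1]<75)&(h[...,2]>90)).astype(np.uint8);yaw=.047;u=np.array([np.cos(yaw),np.sin(yaw)])
for p in([.5671,.2039],[.5705,.132]):
  for d in(.08,.12,.15,.18):
    r=proj(f,np.r_[p+d*u,.045])[0];v=round(r[1]);k=[x for x in range(int(r[0])-8,int(r[0])+9) if m[v,x]]
    if k:print(d,np.round(r,1),np.mean(k),len(k),np.round(vplane(f,[np.mean(k),v],np.array(p),yaw),4))
s=robot.read_state();print(s["ee_pos"],s["ft_force"],s["clock"])
E
```

```text
yaw 0.04447852231165349 mid [0.57074149 0.13196343] 0.1214377672715391 0.02563098102022539
yaw 0.046792837499963824 mid [0.56727382 0.20415719] 0.12140977897678401 0.02579904182964489
0.08 [406.2 263. ] 407.0 5 [0.1003 0.0617]
0.12 [406.2 275.5] 407.2 5 [0.1465 0.0667]
0.15 [406.1 285.4] 406.5 8 [0.1578 0.0531]
0.18 [406.1 295.7] 406.5 10 [0.1904 0.054 ]
0.08 [371.6 260.1] 372.0 5 [-0.9674 -0.8148]
0.12 [370.6 272.5] 371.0 5 [-0.7452 -0.6955]
0.15 [369.8 282.2] 370.0 7 [-0.1412 -0.213 ]
0.18 [368.9 292.4] 369.5 8 [-1.302  -1.3179]
[0.5698104  0.13227214 0.18084399] [-0.207382   -0.13893728 -0.59189126] 27.9
```

Both gouges sit at the notch points, aligned with the rest, and the arm is clear. Handing in.

```bash
python3 -c "
from plant import order
print(order.finish_job())"
```

```text
the job is handed in; nothing more can be done
None
```

I pulled both red-handled gouges from the clips one at a time and laid them in the rest, the first in notch_b and the second in notch_a; each measured within about 1 mm of its notch point. I handed the job in at 27.9 s, and the hand-in returned no verdict.

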